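# Pack the last bottle, shut the sample case and shoot its bolt

### The arm

A 6-joint arm with a two-finger parallel gripper is mounted at the origin on the work surface. World frame = base frame: x ahead of the robot, y to its left, z up, the work surface at z = 0. Lengths are in m, angles in rad, forces in N, time in s.
With the tool pointing down it reaches from about 0.35 to 0.775 m from the base axis. Payload 7.3 kg.
Tool frame: the origin (TCP) lies at the very end of the fingers, on their centre line; the grasp point (between the pads) lies 19 mm behind it; z points along the fingers, y is the direction in which the jaws open and shut (so a half turn about z gives the same grasp; the last joint's range is limited). The gripper opens to 92 mm and grips with 3 to 60 N. Pads are 19 mm wide; open, the fingers measure 130 mm over their backs; the gripper's body (75 mm by 190 mm) begins 47 mm behind the grasp point.
Start: joints at [1.185, 0.342, 1.524, -0, 1.275, -0.146], TCP at [0.125, 0.51, 0.227] pointing down, gripper open.
Joint ranges: [-2.53, 2.53], [-0.77, 2.02], [0.04, 2.7], [-1, 4.14], [0.28, 2.66], [-3.11, 3.11]. Speed limits (rad/s): [2.57, 2.57, 3.14, 3.14, 3.14, 3.14].

### API

Orientations are given as [roll, pitch, yaw] about the fixed x, y, z axes, in that order (R = Rz(yaw) Ry(pitch) Rx(roll)).
In Python, from cell import robot gives the robot as it stands.
- The arm moves only by the tool apply_moves, never from a script. Its argument "plan" is a list of rows, each an object of numbers: "tx", "ty", "tz": the shift along the tool's x, y, z in m; "yaw": the turn about the tool's z in rad; "grip": the opening, from -1 (shut) to 1 (fully open), so that 0 is half open. In form: [{"tx": .., "ty": .., "tz": .., "yaw": .., "grip": ..}, ...]. A call has 1 to 8 rows; each row is the pose to reach, as a shift and turn from the pose commanded when the call began, along the tool's axes at that moment; what a row does not reach only later rows make up. A row lasts 1/8 s, in which the tool goes at most 62.5 mm and 10.7 degrees, less where a joint would pass 70% of its speed; a pose out of reach is approached as far as the arm can. A call with a gripper value outside its range is refused whole. The fingers move at their own pace and stop on an object; "force" is the grip in N (left out, the last holds). Time passes only in rows, so rows that repeat a pose let the fingers close. It gives the time, the measured TCP pose, the force and the opening at its end, in the units of the state.
- robot.observe(): the state, without advancing time (a new reading comes with each control period).
- robot.read_camera(name): name is "scene" or "top" or "wrist"; returns (picture, depth): 384x512x3 uint8, red, green, blue; 384x512 float32, m along the optical axis (not along the pixel's ray), 0 where there is no reading.
- robot.get_calibration(name): a dict with "camera_matrix" (3x3 intrinsics, pixels), "k1" (the pictures are not rectified: a ray, as slopes to the right and down, at radius r is drawn at 1 + k1 r^2 times it, then the intrinsics apply), "R" (3x3) and "t" (3): a world point X has camera coordinates R X + t. Camera axes: x right, y down, z forward; pixel columns grow to the right and rows downward; lengths in m; the calibration is good to about 2 mm. A picture is of the moment at which its call begins: read the wrist's pose just before it. get_calibration takes no time and is no camera call; for the wrist camera it gives the pose at the moment of the call.
- robot.hand_in(): hands the job in, once; it reports no verdict.
Trained networks look in the newest picture that a camera, given by its name, has taken for a name from the list of things; names that differ only in an ending like _2 or _b are one class to them, and where a whole thing is asked for, a point or a joint stands for the part that bears it (a point fixed in the world has none). Each returns a list of dicts, best first, with "confidence" (0 to 1); they miss things now and then, are a little off and sometimes report something else, mostly with a low value. They report only what shows in the picture. A call takes as long as a camera call. They do not tell look-alikes from the thing itself.
- robot.outline_of(label, camera): "region" (384x512 bool, what is visible of it) and "pixel" ([row, column] in pixels, amid what is visible of it).
- robot.tip_of(label, camera): "pixel" ([row, column] in pixels: a listed point, or the origin of a listed thing).
The state is a dict: "time": time; "qpos": joint angles; "qvel": joint speeds; "joint_efforts": joint torques, N m; "tool_pos": TCP position; "tool_rot": TCP orientation; "contact_force": force on the tool from outside, world axes, zero at the start; "torque": the same for the moment, N m; "opening": finger opening in m.
Only numpy, scipy, OpenCV 4.12 (cv2) and the standard library are available. Lean on these libraries where they do the work, as an engineer would, in place of code of your own. Each camera call takes 0.05 s, during which the arm holds its last target.

### The job

Stand the square bottle from the bench upright in the one free place of the aluminium transport case, swing the lid shut, and lock it: hold the lid pressed down on its springy seal while you push the bolt on top of the lid fully home through its keeper. Leave the other things on the bench where they are.

Things in the scene. Friction and masses are not known exactly. Their poses are not given: they have to be found in the camera images.
- case: Aluminium transport case fixed to the bench: 224 mm along its x, 152 mm along its y, rim 130 mm high, walls 5 mm. Origin: centre of its underside; z up. Lid hinge along x at y = +80 mm; keeper on the -y wall. Inside are two rows (along x) of three 70 mm places, filled with low things (60 mm tall at most) but for one. A bail handle sticks out 26 mm at each x end.
- free_place (a point): Centre of the case's one free place, on the inner floor (6 mm above the bench): the middle of the row along the -y wall, about 70 mm square, sides parallel to the case's x and y. The -y wall rises 124 mm above this point; on the other three sides are the low packed things, so gripper fingers fit at the bottle's +x and -x sides, not at its -y side.
- bottle_mid (a point): The square bottle to pack, standing on the bench: white plastic body 64 x 64 mm, 80 mm tall, a shoulder, and a round grey cap 40 mm in diameter from 90 to 116 mm above its foot; about 0.3 kg. The point is on its axis, half-way up (58 mm above its foot); x and y along the body's sides, z up to the cap.
- lid (a joint): Lid angle, rad: 0 fully down, 1.57 upright. Starts at 1.45 to 1.75; stays put above about 1 rad, below that sinks slowly onto the springy seal and rests near 0.05 (8 mm proud at its edge). About 10 N down on the knob presses it below 0.012, where the bolt can enter the keeper; about 16 N reaches the hard stop at 0. Let go unbolted, it rises to about 0.035.
- lid_hinge (a point): Middle of the hinge line (along the case's x), level with the lid's underside, 132 mm above the bench. Axes fixed to the lid: x as the case's x, y from the free edge to the hinge, z out of the lid's top face.
- lid_edge (a point): Middle of the lid's free edge, on the top face, 160 mm from the hinge line; axes as at the hinge. The lid is a 230 x 160 x 6 mm plate; the bolt runs down its middle on a back plate 36 mm wide (knob top 62 mm over the lid's underside); the rest of the top face is free for pushing.
- bolt_knob (a point): Centre of the bolt's knob: a steel cylinder, 22 mm in diameter, 34 mm tall, axis square to the lid (upright when shut), its middle 45 mm above the lid's underside. The guide straps before and behind it (along y) are 28 mm wide and reach 26 mm over the underside; at the knob's two x sides the lid is free down to its plate (9 mm over the underside).
- bolt (a joint): Travel of the flat steel bolt (16 x 10 mm, 122 mm long), m, in the lid's -y direction: 0 drawn back, 0.042 fully home at its stop. Starts at 0 to 0.006; slides with about 4 N friction and stays where left. Its tip meets the keeper at 0.014 and comes out of its far side at 0.034. If the lid is not pressed down, the tip strikes the keeper's upper bar at 0.014.
- keeper_mouth (a point): Centre of the keeper's mouth: a steel block with a slot 22 mm wide, 14 mm high, 20 mm deep along y, open at both ends, on a bracket on the case's -y wall; 92 mm from the case's centre, 147 mm above the bench, 12 mm beyond the shut lid's edge; its top is 162 mm above the bench. Axes as the case's; the bolt enters towards -y.
- round_bottle: Bystander: white round bottle with a grey cap, 66 mm in diameter, 130 mm tall; origin under its foot.
- amber_bottle: Bystander: amber glass bottle, 64 mm in diameter, 140 mm tall; origin under its foot.
- beaker: Bystander: glass beaker, 72 mm in diameter, 85 mm tall; origin under its foot.
- tip_box: Bystander: grey box of pipette tips, 122 x 84 x 66 mm; origin under its middle.
- dish_stack: Bystander: stack of four culture dishes, 92 mm in diameter, 60 mm tall; origin under its middle.
- media_jar: Bystander: clear glass jar with a blue cap, 72 mm in diameter, 108 mm tall; origin under its foot.
Not all that is in view belongs to the job. What is shaped like the part that bears bottle_mid but purple is not meant.

How it is judged:
On the way, in this order (a step that is already met when the one before it is completed fails the run):
1. the square bottle stands upright on the case's floor in the free place (horizontal distance between bottle_mid and free_place below 0.014 m and z of bottle_mid in the frame of case below 0.07 m and angle between bottle_mid's own z axis and vertical below 0.12 rad), for 0.2 s.
2. the lid is shut onto its seal with the bolt still drawn back (value of joint lid below 0.08 rad and value of joint bolt below 0.016 m), for 0.1 s.
At the end, for the whole second after the job is handed in: The square bottle stands upright (within 0.12 rad) on the case's floor, its axis within 14 mm of the centre of the free place; the lid is held down below 0.02 rad by the bolt, which has been pushed through the keeper to more than 0.036 of its 0.042 m travel (all of step 1 and value of joint lid below 0.02 rad and value of joint bolt above 0.036 m); the robot touches nothing.
It fails at once if a bystander on the bench is moved by more than 30 mm (distance of any of round_bottle, amber_bottle, beaker, tip_box, dish_stack, media_jar from where it was at the start of the episode above 0.03 m).
It also fails if it takes over 66 s, if anything falls off the work surface, if the arm or the gripper's body presses on something with over 40 N, if the wrist force passes 120 N, or if a joint passes its speed limit or range.

## Working session

There is one attempt and no reset: what is moved stays moved. The work goes in short steps, Python scripts to look and compute and a tool call to move; the robot and the scene stay as the last step left them, time stands still between calls to the robot, and variables do not carry over. Pictures are saved under pics/ and viewed, and the job is handed in when it is done.

Besides the shell and the picture viewer there is one more tool, called after "Request:" as name(argument=value, ...) on one line, values as JSON. apply_moves: Moves the arm, as the interface text tells. Its arguments: {"type":"object","properties":{"plan":{"type":"array","items":{"type":"object","properties":{"tx":{"type":"number"},"ty":{"type":"number"},"tz":{"type":"number"},"yaw":{"type":"number"},"grip":{"type":"number"}}}},"force":{"type":"number"}},"required":["plan"]}

```bash
ls; mkdir -p pics; cat > h.py <<'E'
import numpy as np, cv2
from cell import robot
def shot(cam,name,crop=None,scale=1):
    im,d=robot.read_camera(cam); cal=robot.get_calibration(cam)
    np.savez('last_%s.npz'%cam,im=im,d=d,**{k:np.array(v) for k,v in cal.items()})
    o=im
    if crop: r0,r1,c0,c1=crop;o=o[r0:r1,c0:c1]
    if scale!=1:o=cv2.resize(o,None,fx=scale,fy=scale,interpolation=cv2.INTER_CUBIC)
    cv2.imwrite('pics/'+name,o[:,:,::-1]); return im,d,cal
def ray(cal,r,c):
    K=np.array(cal['camera_matrix']);k1=float(cal['k1'])
    return cv2.undistortPoints(np.array([[[c,r]]],float),K,np.array([k1,0,0,0.]))[0,0]
def p3(cal,r,c,z):
    s=ray(cal,r,c); X=np.array([s[0]*z,s[1]*z,z]); return np.array(cal['R']).T@(X-np.array(cal['t']))
def onplane(cal,r,c,h):
    s=ray(cal,r,c);R=np.array(cal['R']);t=np.array(cal['t']);o=-R.T@t;d=R.T@np.array([s[0],s[1],1]);return o+d*(h-o[2])/d[2]
def proj(cal,X):
    K=np.array(cal['camera_matrix']);R=np.array(cal['R']);t=np.array(cal['t'],float)
    q=cv2.projectPoints(np.array(X,float).reshape(-1,1,3),cv2.Rodrigues(R)[0],t,K,np.array([float(cal['k1']),0,0,0]))[0].reshape(-1,2)
    return q[:,::-1]
def cloud(cal,d):
    K=np.array(cal['camera_matrix']);H,W=d.shape
    cc,rr=np.meshgrid(np.arange(W),np.arange(H))
    s=cv2.undistortPoints(np.stack([cc,rr],-1).reshape(-1,1,2).astype(float),K,np.array([float(cal['k1']),0,0,0])).reshape(H,W,2)
    X=np.dstack([s*d[...,None],d]); P=(X-np.array(cal['t']))@np.array(cal['R']); P[d<=0]=np.nan; return P
E
python3 - <<'E'
from h import *
print(robot.observe())
for c in ['scene','top','wrist']:
    shot(c,c+'0.png',scale=1.5)
E
```

```text
pics
{'time': 0.0, 'qpos': array([ 1.18501297e+00,  3.42739836e-01,  1.52501146e+00, -2.35748742e-05,
        1.27541172e+00, -1.46029094e-01]), 'qvel': array([-1.46074750e-03, -1.42496027e-03,  5.69428028e-04,  3.33614681e-04,
       -9.37210106e-04,  7.55580817e-05]), 'joint_efforts': array([-2.87878920e-04, -4.31246603e+01, -2.44207960e+01,  7.16341124e-02,
        5.62865508e-02, -1.06786770e-04]), 'tool_pos': array([0.12451286, 0.50959901, 0.22603803]), 'tool_rot': array([-3.14003573e+00, -2.06200559e-04,  2.90184511e+00]), 'contact_force': array([-0.56536971,  0.13625568, -0.28890526]), 'torque': array([ 0.00064645, -0.03858108, -0.01668522]), 'opening': 0.09156580279763929}
```

View pics/scene0.png

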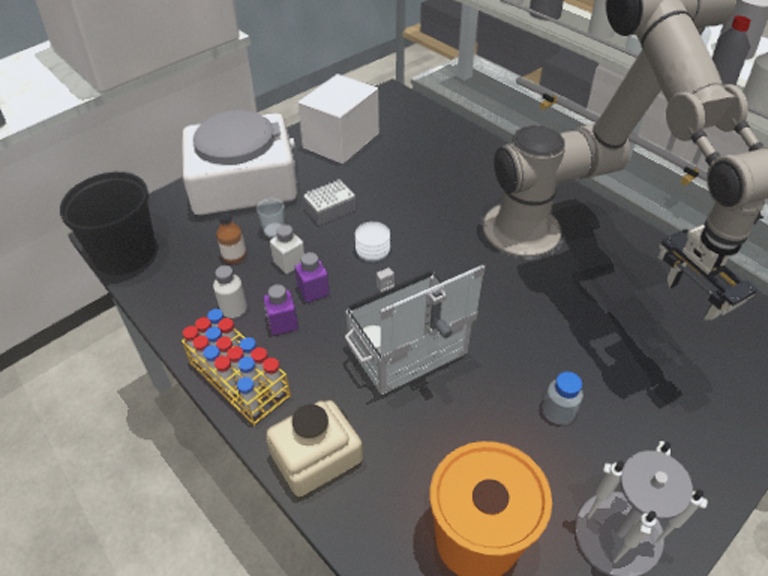

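View pics/top0.png

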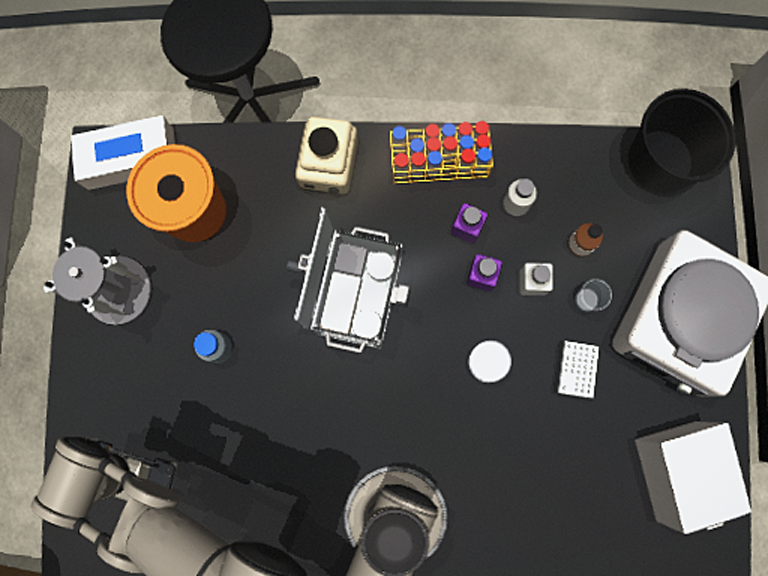

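View pics/wrist0.png

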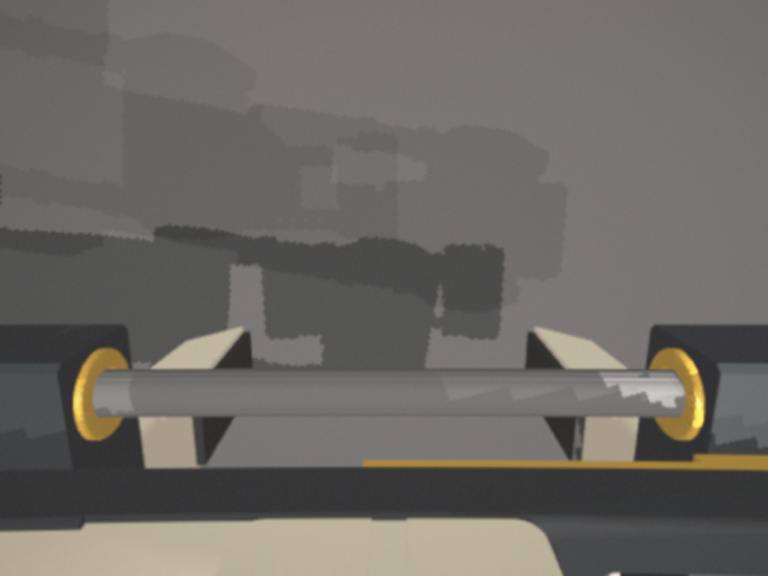

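Top picture (1.5x): the candidates for the bottle are the white square one (538,278), the white round one (520,195), and purple look-alikes (470,220) and (486,270). I choose the white square one. The case is at (350,290), with its keeper at (400,294) on the right and the lid standing at the left. Next I measure and take a close crop.

```bash
python3 - <<'E'
from h import *
im,d,cal=shot('top','t1.png',crop=(110,260,170,430),scale=3)
P=cloud(cal,d)
for n in ['bottle_mid','case','free_place','keeper_mouth','lid_hinge','lid_edge','bolt_knob']:
    for q in robot.tip_of(n,'top')[:3]:
        r,c=q['pixel']; print(n,np.round(q['pixel'],1),round(q['confidence'],2),np.round(P[int(round(r)),int(round(c))],3), np.round(onplane(cal,r,c,{'bottle_mid':.058,'case':0,'free_place':.006,'keeper_mouth':.147,'lid_hinge':.132}.get(n,.2)),3))
for n in ['bottle_mid','case']:
    for q in robot.outline_of(n,'top')[:4]:
        m=q['region'];print(n,q['confidence'],np.round(q['pixel']),m.sum(),np.nanmedian(P[m],0).round(3))
s,ds,cs=shot('scene','s1.png',crop=(120,280,160,350),scale=4)
E
```

```text
bottle_mid [183.7 319.7] 0.93 [ 0.545 -0.187  0.091] [ 0.552 -0.19   0.058]
bottle_mid [185.  360.6] 0.89 [ 0.537 -0.32   0.121] [ 0.549 -0.332  0.058]
bottle_mid [148.2 313.5] 0.85 [ 0.663 -0.165  0.116] [ 0.678 -0.17   0.058]
free_place [197.4 246.6] 0.7 [0.511 0.062 0.008] [0.51  0.064 0.006]
keeper_mouth [194.2 269.9] 0.42 [ 0.498 -0.018  0.16 ] [ 0.499 -0.018  0.147]
lid_hinge [184.1 214.9] 0.86 [ 0.56   0.179 -0.009] [0.534 0.163 0.132]
lid_edge [172.  206.4] 0.9 [0.54  0.172 0.292] [0.56  0.183 0.2  ]
bolt_knob [174.  196.5] 0.5 [0.549 0.213 0.219] [0.553 0.215 0.2  ]
bolt_knob [193.  266.5] 0.18 [ 0.501 -0.005  0.161] [ 0.494 -0.006  0.2  ]
bottle_mid 0.87 [149. 309.] 404 [ 0.667 -0.162  0.082]
bottle_mid 0.72 [184. 322.] 431 [ 0.554 -0.195  0.081]
bottle_mid 0.68 [187. 357.] 403 [ 0.538 -0.312  0.082]
```

View pics/t1.png

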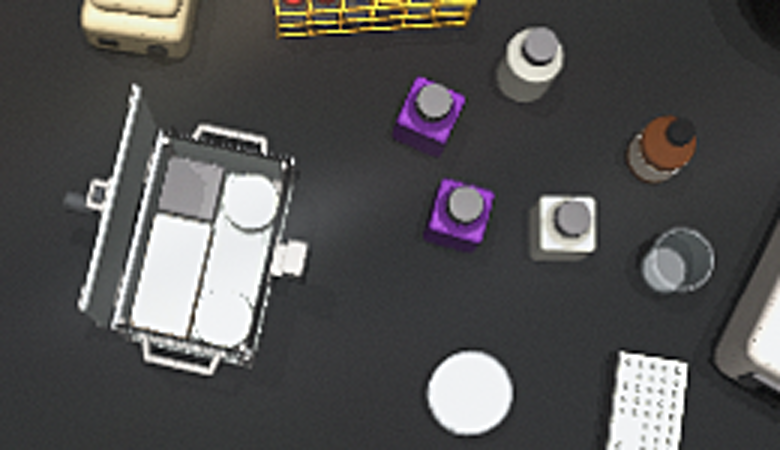

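View pics/s1.png

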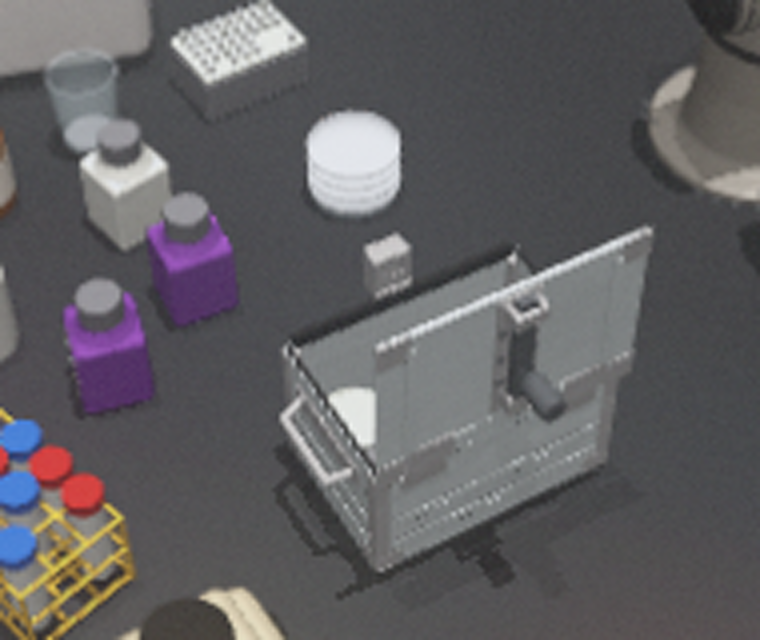

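```bash
cat >> h.py <<'E'
def load(cam):
    z=np.load('last_%s.npz'%cam); return z['im'],z['d'],{k:z[k] for k in ['camera_matrix','k1','R','t']}
E
python3 - <<'E'
from h import *
im,d,cal=load('top');P=cloud(cal,d)
x,y,z=P[...,0],P[...,1],P[...,2]
b=(abs(x-.54)<.07)&(abs(y+.318)<.07)
cap=b&(z>.105);print('cap',cap.sum(),np.median(P[cap],0), (np.nanmin(P[cap],0)+np.nanmax(P[cap],0))/2)
m=b&(z>.06)&(z<.1); 
m=b&(z>.065); r=cv2.minAreaRect(P[m][:,:2].astype(np.float32)*1000);print('body',m.sum(),r)
c=(x>.35)&(x<.66)&(y>-.06)&(y<.24)
print('case z hist',np.histogram(z[c],bins=np.arange(-.02,.34,.02)))
rim=c&(z>.118)&(z<.14)
print(rim.sum(),cv2.minAreaRect(P[rim][:,:2].astype(np.float32)*1000))
k=c&(z>.15)&(z<.17)&(y<.06);print('keeper',k.sum(),P[k].mean(0))
# image of heights
o=np.full((600,800,3),0,np.uint8)
for s in [(.02,.07,(255,255,0)),(.118,.14,(0,255,0)),(.15,.17,(0,0,255)),(.17,.35,(255,0,255))]:
    for p in P[c&(z>s[0])&(z<s[1])]:
        cv2.circle(o,(int((.24-p[1])*2500),int((.64-p[0])*2100)),2,s[2],-1)
cv2.imwrite('pics/map.png',o)
E
```

```text
cap 111 [ 0.54760673 -0.32100161  0.11508511] [ 0.54726809 -0.32170198  0.11461687]
body 334 ((547.4888916015625, -320.57666015625), (60.74663543701172, 65.56466674804688), 88.80778503417969)
case z hist (array([1689, 1751,  126, 1012,  925,  254,  207,  524,  154,  107,   78,
        106,  109,   83,  102,  266,    0]), array([-0.02,  0.  ,  0.02,  0.04,  0.06,  0.08,  0.1 ,  0.12,  0.14,
        0.16,  0.18,  0.2 ,  0.22,  0.24,  0.26,  0.28,  0.3 ,  0.32]))
542 ((508.1004638671875, 75.00796508789062), (194.4851531982422, 229.47142028808594), 77.14604187011719)
keeper 67 [ 0.49142982 -0.01045687  0.16029251]
```

View pics/map.png

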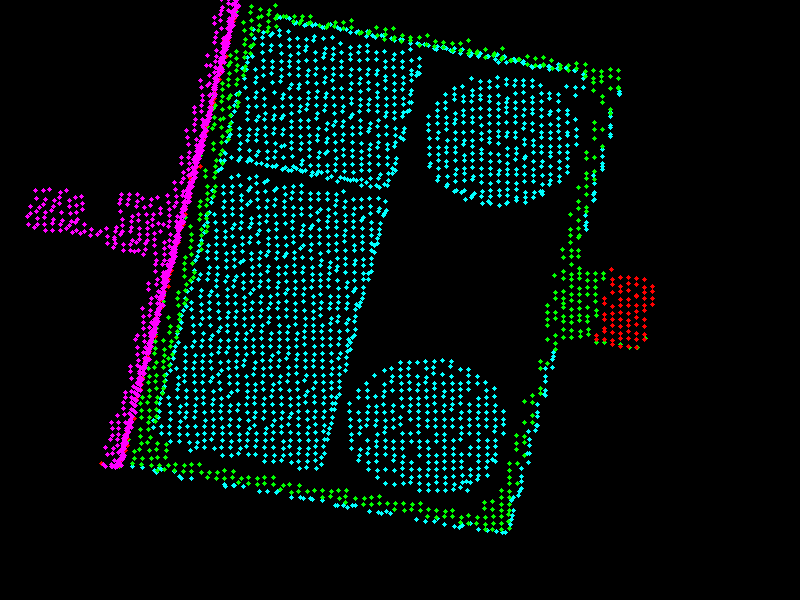

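```bash
python3 - <<'E'
from h import *
from scipy.optimize import least_squares
im,d,cal=load('top');P=cloud(cal,d)
x,y,z=P[...,0],P[...,1],P[...,2]
c=(x>.35)&(x<.66)&(y>-.06)&(y<.24)
rim=P[c&(z>.122)&(z<.138)][:,:2]
def loc(p,Q):
    a=p[2];R=np.array([[np.cos(a),-np.sin(a)],[np.sin(a),np.cos(a)]]);return (Q-p[:2])@R
k=P[c&(z>.155)&(z<.165)&(y<.06)][:,:2]
def f(p):
    L=loc(p,rim); q=np.abs(L)-np.array([.1095,.0735])
    out=np.linalg.norm(np.maximum(q,0),axis=1)+np.minimum(q.max(1),0)
    kk=loc(p,k).mean(0)-np.array([0,-.092])
    return np.r_[out/.003]
for g in [(.495,.09,-.2),(.5,.08,-.22),(.49,.085,-.18)]:
    s=least_squares(f,g,loss='soft_l1');print(s.x,s.cost,loc(s.x,k).mean(0))
# front+side walls only
p=s.x
L=loc(p,P[c][:,:2]);Z=P[c][:,2]
for zz in [(.02,.075)]:
    for sx in (-1,1):
        m=(Z>zz[0])&(Z<zz[1])&(L[:,0]*sx>.037)&(L[:,1]<-.0)&(abs(L[:,0])<.103)&(L[:,1]>-.066)
        print('disc',L[m].mean(0),L[m].min(0),L[m].max(0),Z[m].mean())
lid=(Z>.2)&(L[:,1]>.05)&(L[:,1]<.09); 
A=np.polyfit(Z[lid]-.132,L[lid][:,1],1);print('lid angle',np.pi/2+np.arctan(A[0]),A, lid.sum(), L[lid].min(0),L[lid].max(0),Z[lid].max())
fp=p[:2]+np.array([[np.cos(p[2]),-np.sin(p[2])],[np.sin(p[2]),np.cos(p[2])]])@np.array([0,-.0355]);print('fp',fp)
E
```

```text
[ 0.51237644  0.08894566 -0.21284759] 269.38105488587 [ 0.00067619 -0.10196394]
[ 0.51237645  0.08894566 -0.21284761] 269.38105488577776 [ 0.00067619 -0.10196394]
[ 0.51237645  0.08894566 -0.21284788] 269.38105488838596 [ 0.00067621 -0.10196394]
disc [-0.06965245 -0.03557572] [-0.09981327 -0.06597353] [-0.0372243  -0.00264142] 0.06502211767529512
disc [ 0.06921527 -0.03582668] [ 0.03863958 -0.06520516] [ 0.10152347 -0.00469326] 0.05382613623557463
lid angle 1.6116236569961984 [0.04085003 0.07743866] 551 [-0.11549086  0.08009049] [0.1150812  0.08995543] 0.2984384243691341
fp [0.50487727 0.05424678]
```

```bash
cat >> h.py <<'E'
def rel(targets):
    s=robot.observe();p=s['tool_pos'];w=s['tool_rot'][2]
    ex=np.array([np.cos(w),np.sin(w),0]);ey=np.array([np.sin(w),-np.cos(w),0])
    print('t',round(s['time'],2),'pos',p.round(4),'rot',s['tool_rot'].round(3),'F',s['contact_force'].round(1),'open',round(s['opening'],4))
    for X in targets:
        D=np.array(X[:3])-p;dy=(w-X[3]+np.pi)%(2*np.pi)-np.pi
        print(X,'tx %.4f ty %.4f tz %.4f yaw %.3f'%(D@ex,D@ey,-D[2],dy))
E
python3 - <<'E'
from h import *
from scipy.spatial.transform import Rotation as Rn
s=robot.observe();c=robot.get_calibration('wrist');R=np.array(c['R']);o=-R.T@np.array(c['t'])
T=Rn.from_euler('xyz',s['tool_rot']).as_matrix();print('cam in tool',T.T@(o-s['tool_pos']),'axis',T.T@R.T[:,2])
rel([(.2,.48,.4,2.7),(.40,.25,.40,2.0),(.50,-.05,.38,1.7),(.547,-.321,.22,1.56)])
E
```

```text
cam in tool [ 0.0654356  -0.00077619 -0.15708005] axis [-2.46786102e-01  3.41956774e-05  9.69069976e-01]
t 0.7 pos [0.1247 0.51   0.2268] rot [3.141 0.    2.902] F [-0.4 -0.8 -0.5] open 0.0917
(0.2, 0.48, 0.4, 2.7) tx -0.0803 ty -0.0113 tz -0.1732 yaw 0.202
(0.4, 0.25, 0.4, 2.0) tx -0.3292 ty -0.1872 tz -0.1732 yaw 0.902
(0.5, -0.05, 0.38, 1.7) tx -0.4976 ty -0.4549 tz -0.1532 yaw 1.202
(0.547, -0.321, 0.22, 1.56) tx -0.6076 ty -0.7070 tz 0.0068 yaw 1.342
```

Request:
apply_moves(plan=[{"tx":-0.03,"ty":0,"tz":-0.05,"yaw":0.05,"grip":1},{"tx":-0.06,"ty":-0.01,"tz":-0.1,"yaw":0.15,"grip":1},{"tx":-0.08,"ty":-0.015,"tz":-0.155,"yaw":0.25,"grip":1},{"tx":-0.12,"ty":-0.05,"tz":-0.173,"yaw":0.4,"grip":1},{"tx":-0.17,"ty":-0.08,"tz":-0.173,"yaw":0.5,"grip":1},{"tx":-0.225,"ty":-0.11,"tz":-0.173,"yaw":0.65,"grip":1},{"tx":-0.275,"ty":-0.145,"tz":-0.173,"yaw":0.8,"grip":1},{"tx":-0.33,"ty":-0.187,"tz":-0.173,"yaw":0.9,"grip":1}])

```text
time: 1.7
tool_pos: [0.3977, 0.2536, 0.3998]
tool_rot: [3.141, -0.0, 1.998]
contact_force: [1.2, 0.9, 0.7]
opening: 0.092
```

```bash
python3 - <<'E'
from h import *
rel([(.50,-.05,.38,1.7),(.547,-.321,.25,1.56)])
E
```

```text
t 1.7 pos [0.3977 0.2536 0.3998] rot [ 3.141 -0.     1.998] F [1.2 0.9 0.7] open 0.092
(0.5, -0.05, 0.38, 1.7) tx -0.3187 ty -0.0327 tz 0.0198 yaw 0.298
(0.547, -0.321, 0.25, 1.56) tx -0.5848 ty -0.1022 tz 0.1498 yaw 0.438
```

Request:
apply_moves(plan=[{"tx":-0.06,"ty":-0.005,"tz":0,"yaw":0.08},{"tx":-0.12,"ty":-0.01,"tz":0,"yaw":0.15},{"tx":-0.18,"ty":-0.02,"tz":0,"yaw":0.22},{"tx":-0.24,"ty":-0.025,"tz":0,"yaw":0.3},{"tx":-0.3,"ty":-0.03,"tz":0.01,"yaw":0.36},{"tx":-0.36,"ty":-0.043,"tz":0.02,"yaw":0.438},{"tx":-0.415,"ty":-0.058,"tz":0.04,"yaw":0.438},{"tx":-0.47,"ty":-0.072,"tz":0.06,"yaw":0.438}])

```text
schema error: expected keys tx, ty, tz, yaw, grip
```

```bash
python3 - <<'E'
from h import *
rel([(.547,-.321,.25,1.56)])
shot('wrist','w1.png',scale=1.5)
E
```

```text
t 1.7 pos [0.3977 0.2536 0.3998] rot [ 3.141 -0.     1.998] F [1.2 0.9 0.7] open 0.092
(0.547, -0.321, 0.25, 1.56) tx -0.5848 ty -0.1022 tz 0.1498 yaw 0.438
```

View pics/w1.png

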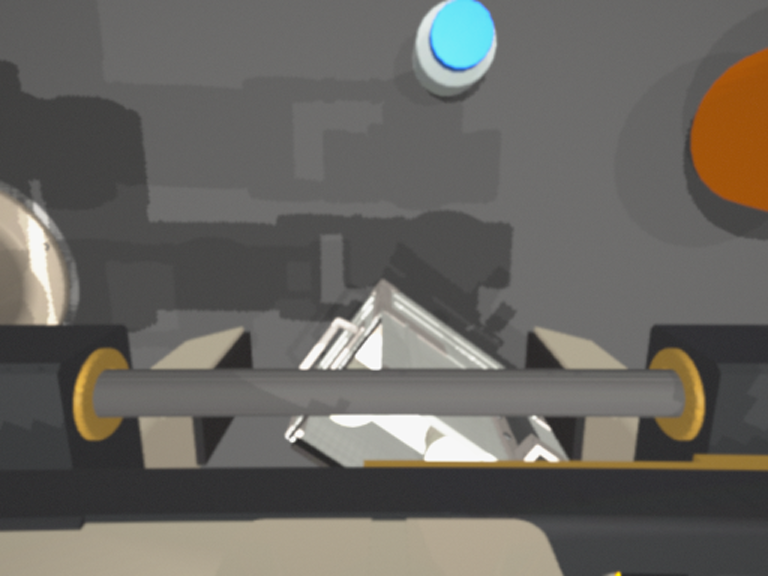

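The move was refused because every row needs a grip value. The wrist picture shows the case below, with the media jar at (455,50) in the upper part. I'm repeating the move with grip added.

Request:
apply_moves(plan=[{"tx":-0.06,"ty":-0.005,"tz":0,"yaw":0.08,"grip":1},{"tx":-0.12,"ty":-0.01,"tz":0,"yaw":0.15,"grip":1},{"tx":-0.18,"ty":-0.02,"tz":0,"yaw":0.22,"grip":1},{"tx":-0.24,"ty":-0.025,"tz":0,"yaw":0.3,"grip":1},{"tx":-0.3,"ty":-0.03,"tz":0.01,"yaw":0.36,"grip":1},{"tx":-0.36,"ty":-0.043,"tz":0.02,"yaw":0.438,"grip":1},{"tx":-0.415,"ty":-0.058,"tz":0.04,"yaw":0.438,"grip":1},{"tx":-0.47,"ty":-0.072,"tz":0.06,"yaw":0.438,"grip":1}])

```text
time: 2.75
tool_pos: [0.5277, -0.2036, 0.3392]
tool_rot: [3.141, -0.0, 1.564]
contact_force: [1.2, -0.3, 0.5]
opening: 0.0917
```

```bash
python3 - <<'E'
from h import *
rel([(.547,-.321,.25,1.56)])
im,d,cal=shot('wrist','w2.png',scale=1.5)
print(proj(cal,[[.547,-.321,.116],[.547,-.321,.0]])*1.5)
E
```

```text
t 2.75 pos [ 0.5277 -0.2036  0.3392] rot [ 3.141 -0.     1.564] F [ 1.2 -0.3  0.5] open 0.0917
(0.547, -0.321, 0.25, 1.56) tx -0.1173 ty 0.0201 tz 0.0892 yaw 0.004
[[379.1982357  414.87769552]
 [330.67625686 409.61977377]]
```

View pics/w2.png

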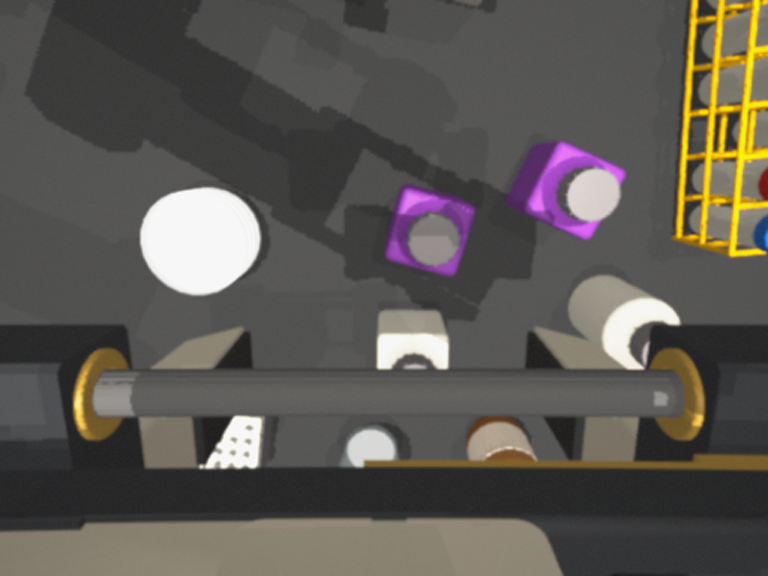

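The square white bottle shows at (412,345), flanked by the purple ones at (435,230) and (570,190). The predicted cap position of (415,379) agrees, so I go on.

Request:
apply_moves(plan=[{"tx":-0.06,"ty":0.01,"tz":0.01,"yaw":0.004,"grip":1},{"tx":-0.11,"ty":0.019,"tz":0.03,"yaw":0.004,"grip":1},{"tx":-0.1175,"ty":0.02,"tz":0.08,"yaw":0.004,"grip":1},{"tx":-0.1175,"ty":0.02,"tz":0.14,"yaw":0.004,"grip":1},{"tx":-0.1175,"ty":0.02,"tz":0.19,"yaw":0.004,"grip":1},{"tx":-0.1175,"ty":0.02,"tz":0.225,"yaw":0.004,"grip":1},{"tx":-0.1175,"ty":0.02,"tz":0.243,"yaw":0.004,"grip":1},{"tx":-0.1175,"ty":0.02,"tz":0.243,"yaw":0.004,"grip":1}])

```text
time: 3.8
tool_pos: [0.5461, -0.3185, 0.0951]
tool_rot: [-3.139, -0.002, 1.56]
contact_force: [0.3, 0.7, -0.5]
opening: 0.0919
```

```bash
python3 - <<'E'
from h import *
rel([(.547,-.321,.096,1.56)])
im,d,cal=shot('wrist','w3.png',scale=1.5)
E
```

```text
t 3.8 pos [ 0.5461 -0.3185  0.0951] rot [-3.139e+00 -2.000e-03  1.560e+00] F [ 0.3  0.7 -0.5] open 0.0919
(0.547, -0.321, 0.096, 1.56) tx -0.0025 ty 0.0009 tz -0.0009 yaw 0.000
```

View pics/w3.png

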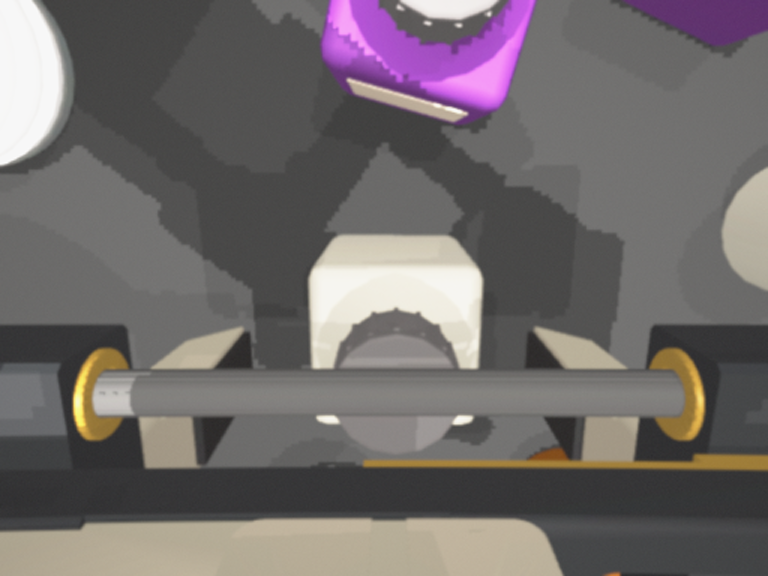

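The cap, centred near (397,395), lies between the fingers. Now I close on it.

```bash
python3 - <<'E'
from h import *
im,d,cal=load('wrist');print(onplane(cal,394/1.5,397/1.5,.116))
E
```

```text
[ 0.54979614 -0.32324398  0.116     ]
```

Request:
apply_moves(force=35, plan=[{"tx":-0.003,"ty":0.002,"tz":0,"yaw":0,"grip":1},{"tx":-0.003,"ty":0.002,"tz":0,"yaw":0,"grip":-0.6},{"tx":-0.003,"ty":0.002,"tz":0,"yaw":0,"grip":-0.6},{"tx":-0.003,"ty":0.002,"tz":0,"yaw":0,"grip":-0.6},{"tx":-0.003,"ty":0.002,"tz":0,"yaw":0,"grip":-0.6},{"tx":-0.003,"ty":0.002,"tz":0,"yaw":0,"grip":-0.6}])

```text
time: 4.6
tool_pos: [0.5487, -0.3225, 0.0967]
tool_rot: [3.142, -0.0, 1.56]
contact_force: [0.3, -1.0, 0.1]
opening: 0.0466
```

Request:
apply_moves(plan=[{"tx":0,"ty":0,"tz":0,"yaw":0,"grip":-0.6},{"tx":0,"ty":0,"tz":0,"yaw":0,"grip":-0.6},{"tx":0,"ty":0,"tz":0,"yaw":0,"grip":-0.6},{"tx":0,"ty":0,"tz":0,"yaw":0,"grip":-0.6}])

```text
time: 5.1
tool_pos: [0.5486, -0.3226, 0.0967]
tool_rot: [-3.141, -0.0, 1.56]
contact_force: [-0.2, -0.8, 0.1]
opening: 0.0395
```

Request:
apply_moves(plan=[{"tx":0,"ty":0,"tz":-0.03,"yaw":0,"grip":-0.6},{"tx":0,"ty":0,"tz":-0.08,"yaw":0,"grip":-0.6},{"tx":0,"ty":0,"tz":-0.13,"yaw":0,"grip":-0.6},{"tx":0,"ty":0,"tz":-0.18,"yaw":0,"grip":-0.6},{"tx":0,"ty":0,"tz":-0.2,"yaw":0,"grip":-0.6}])

```text
time: 5.72
tool_pos: [0.5493, -0.3229, 0.3]
tool_rot: [3.138, 0.003, 1.56]
contact_force: [0.1, -0.3, -3.1]
opening: 0.0391
```

```bash
python3 - <<'E'
from h import *
rel([(.520,-.13,.297,1.36),(.505,.054,.297,1.36)])
im,d,cal=shot('wrist','w4.png',scale=1.5)
E
```

```text
t 5.72 pos [ 0.5493 -0.3229  0.3   ] rot [3.138e+00 3.000e-03 1.560e+00] F [ 0.1 -0.3 -3.1] open 0.0391
(0.52, -0.13, 0.297, 1.36) tx 0.1926 ty -0.0314 tz 0.0030 yaw 0.200
(0.505, 0.054, 0.297, 1.36) tx 0.3764 ty -0.0484 tz 0.0030 yaw 0.200
```

View pics/w4.png

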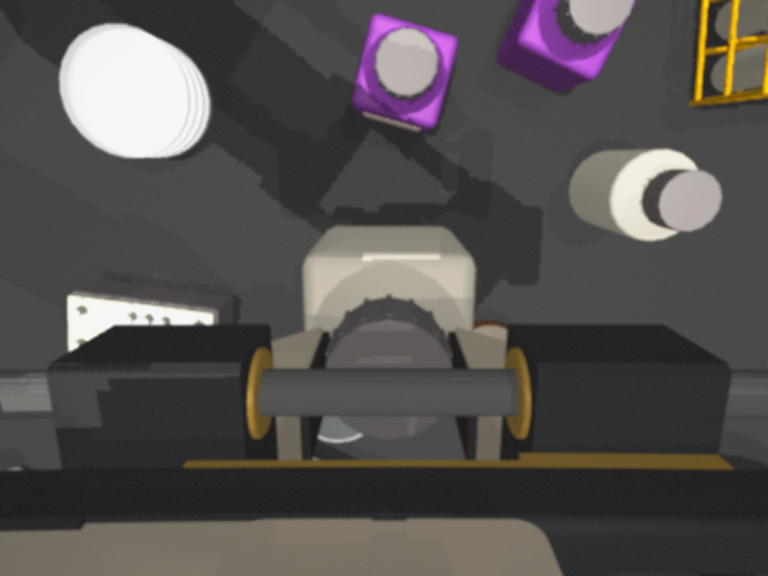

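The bottle is held upright and square between the fingers at (390,310). I carry it over the case.

Request:
apply_moves(plan=[{"tx":0.04,"ty":-0.005,"tz":0,"yaw":0.02,"grip":-0.6},{"tx":0.095,"ty":-0.015,"tz":0,"yaw":0.06,"grip":-0.6},{"tx":0.15,"ty":-0.025,"tz":0,"yaw":0.1,"grip":-0.6},{"tx":0.205,"ty":-0.033,"tz":0,"yaw":0.14,"grip":-0.6},{"tx":0.26,"ty":-0.04,"tz":0,"yaw":0.17,"grip":-0.6},{"tx":0.315,"ty":-0.045,"tz":0,"yaw":0.2,"grip":-0.6},{"tx":0.355,"ty":-0.048,"tz":0,"yaw":0.2,"grip":-0.6},{"tx":0.3764,"ty":-0.0484,"tz":0,"yaw":0.2,"grip":-0.6}])

```text
time: 6.78
tool_pos: [0.5035, 0.0565, 0.2956]
tool_rot: [-3.14, -0.0, 1.362]
contact_force: [0.4, -1.2, -3.0]
opening: 0.0393
```

```bash
python3 - <<'E'
from h import *
rel([(.505,.054,.20,1.36),(.505,.054,.104,1.36)])
im,d,cal=shot('wrist','w5.png',scale=1.5)
shot('top','t5.png',crop=(110,260,170,330),scale=4)
shot('scene','s5.png',crop=(120,280,200,360),scale=4)
E
```

```text
t 6.78 pos [0.5035 0.0565 0.2956] rot [-3.14  -0.     1.362] F [ 0.4 -1.2 -3. ] open 0.0393
(0.505, 0.054, 0.2, 1.36) tx -0.0022 ty 0.0020 tz 0.0956 yaw 0.002
(0.505, 0.054, 0.104, 1.36) tx -0.0022 ty 0.0020 tz 0.1916 yaw 0.002
```

View pics/w5.png

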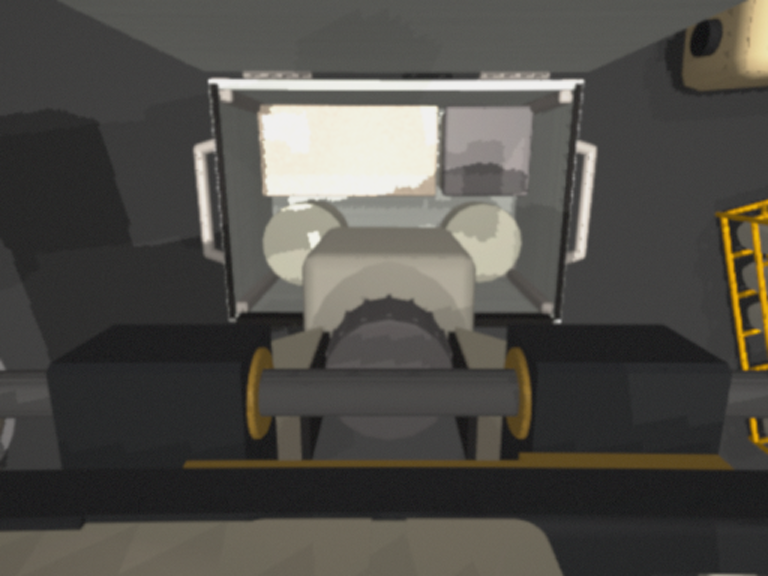

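View pics/s5.png

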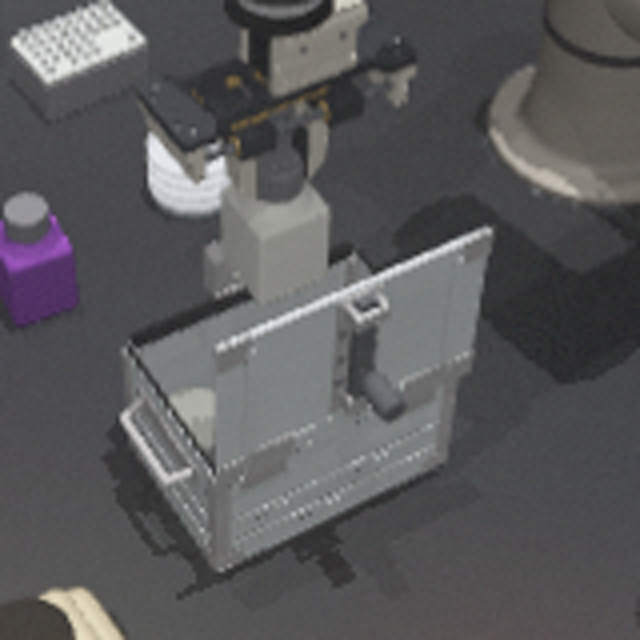

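```bash
python3 - <<'E'
from h import *
im,d,cal=load('wrist')
a=-.2128;R=np.array([[np.cos(a),-np.sin(a)],[np.sin(a),np.cos(a)]]);c=np.array([.51238,.08895])
for r,q in [(80,209),(80,584),(318,232),(320,562)]:
    X=onplane(cal,r/1.5,q/1.5,.13)[:2];print(X.round(4),((X-c)@R).round(4))
print('tool in case',(robot.observe()['tool_pos'][:2]-c)@R)
for r,q in [(240,303),(240,483)]:
    X=onplane(cal,r/1.5,q/1.5,.06)[:2];print('disc',((X-c)@R).round(4))
E
```

```text
[0.4214 0.1865] [-0.1096  0.0761]
[0.64   0.1402] [0.114  0.0771]
[0.3924 0.0401] [-0.107  -0.0731]
[ 0.6093 -0.0068] [ 0.1149 -0.0732]
tool in case [-0.00113133 -0.03486716]
disc [-0.0694 -0.0312]
disc [ 0.0725 -0.0304]
```

```bash
python3 - <<'E'
from h import *
rel([(.5062,.0548,.20,1.36)])
E
```

```text
t 6.92 pos [0.5039 0.0551 0.2957] rot [-3.14   0.     1.362] F [-0.4 -0.5 -2.8] open 0.0393
(0.5062, 0.0548, 0.2, 1.36) tx 0.0002 ty 0.0023 tz 0.0957 yaw 0.002
```

Request:
apply_moves(plan=[{"tx":0,"ty":0.002,"tz":0.02,"yaw":0.002,"grip":-0.6},{"tx":0,"ty":0.002,"tz":0.05,"yaw":0.002,"grip":-0.6},{"tx":0,"ty":0.002,"tz":0.08,"yaw":0.002,"grip":-0.6},{"tx":0,"ty":0.002,"tz":0.1,"yaw":0.002,"grip":-0.6},{"tx":0,"ty":0.002,"tz":0.12,"yaw":0.002,"grip":-0.6},{"tx":0,"ty":0.002,"tz":0.12,"yaw":0.002,"grip":-0.6}])

```text
time: 7.68
tool_pos: [0.5052, 0.0529, 0.175]
tool_rot: [-3.137, 0.001, 1.357]
contact_force: [0.1, -0.7, -2.9]
opening: 0.0393
```

```bash
python3 - <<'E'
from h import *
rel([(.5062,.0548,.103,1.36)])
im,d,cal=shot('wrist','w6.png',scale=1.5)
E
```

```text
t 7.67 pos [0.5052 0.0529 0.175 ] rot [-3.137e+00  1.000e-03  1.357e+00] F [ 0.1 -0.7 -2.9] open 0.0393
(0.5062, 0.0548, 0.103, 1.36) tx 0.0021 ty 0.0005 tz 0.0720 yaw -0.003
```

View pics/w6.png

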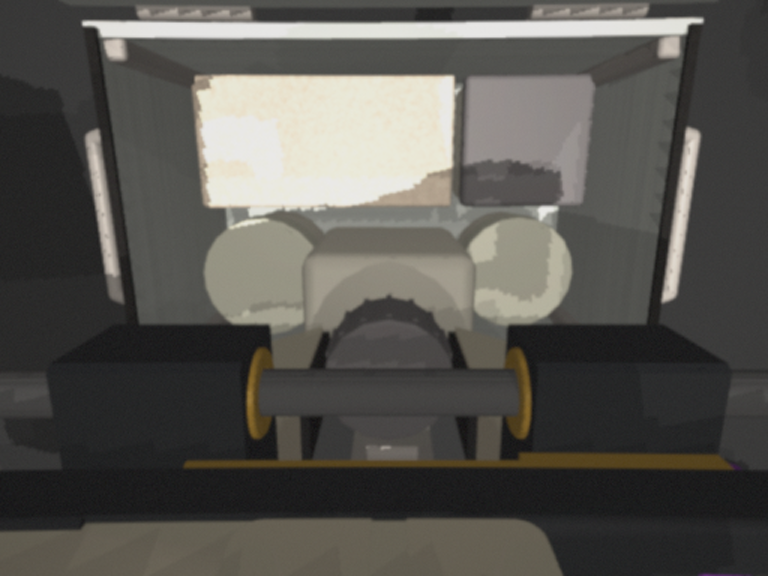

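The bottle is centred between the two discs (265,270) and (517,270). I descend slowly.

Request:
apply_moves(plan=[{"tx":0.001,"ty":0,"tz":0.02,"yaw":0,"grip":-0.6},{"tx":0.001,"ty":0,"tz":0.035,"yaw":0,"grip":-0.6},{"tx":0.001,"ty":0,"tz":0.05,"yaw":0,"grip":-0.6},{"tx":0.001,"ty":0,"tz":0.06,"yaw":0,"grip":-0.6},{"tx":0.001,"ty":0,"tz":0.067,"yaw":0,"grip":-0.6},{"tx":0.001,"ty":0,"tz":0.067,"yaw":0,"grip":-0.6}])

```text
time: 8.48
tool_pos: [0.5065, 0.0549, 0.1094]
tool_rot: [-3.141, 0.0, 1.358]
contact_force: [0.2, 0.3, -2.4]
opening: 0.0393
```

Request:
apply_moves(plan=[{"tx":0,"ty":0,"tz":0.003,"yaw":0,"grip":-0.6},{"tx":0,"ty":0,"tz":0.0055,"yaw":0,"grip":-0.6},{"tx":0,"ty":0,"tz":0.007,"yaw":0,"grip":-0.6},{"tx":0,"ty":0,"tz":0.007,"yaw":0,"grip":-0.6}])

```text
time: 8.98
tool_pos: [0.5067, 0.0549, 0.1028]
tool_rot: [3.141, -0.0, 1.358]
contact_force: [0.1, 0.5, -2.7]
opening: 0.039
```

Request:
apply_moves(plan=[{"tx":0,"ty":0,"tz":0.001,"yaw":0,"grip":-0.6},{"tx":0,"ty":0,"tz":0.002,"yaw":0,"grip":-0.6},{"tx":0,"ty":0,"tz":0.002,"yaw":0,"grip":-0.6}])

```text
time: 9.35
tool_pos: [0.5067, 0.0547, 0.1026]
tool_rot: [3.14, 0.0, 1.358]
contact_force: [-5.6, -1.4, 13.0]
opening: 0.0392
```

Request:
apply_moves(plan=[{"tx":0,"ty":0,"tz":-0.001,"yaw":0,"grip":-0.6},{"tx":0,"ty":0,"tz":-0.001,"yaw":0,"grip":0.4},{"tx":0,"ty":0,"tz":-0.001,"yaw":0,"grip":0.4},{"tx":0,"ty":0,"tz":-0.001,"yaw":0,"grip":0.4},{"tx":0,"ty":0,"tz":-0.03,"yaw":0,"grip":0.4},{"tx":0,"ty":0,"tz":-0.08,"yaw":0,"grip":0.4},{"tx":0,"ty":0,"tz":-0.14,"yaw":0,"grip":0.4},{"tx":0,"ty":0,"tz":-0.2,"yaw":0,"grip":0.4}])

```text
time: 10.35
tool_pos: [0.5063, 0.0549, 0.3025]
tool_rot: [-3.141, -0.0, 1.358]
contact_force: [0.3, 0.4, -0.3]
opening: 0.0641
```

```bash
python3 - <<'E'
from h import *
rel([])
im,d,cal=shot('wrist','w7.png',scale=1.5)
E
```

```text
t 10.35 pos [0.5063 0.0549 0.3025] rot [-3.141 -0.     1.358] F [ 0.3  0.4 -0.3] open 0.0641
```

View pics/w7.png

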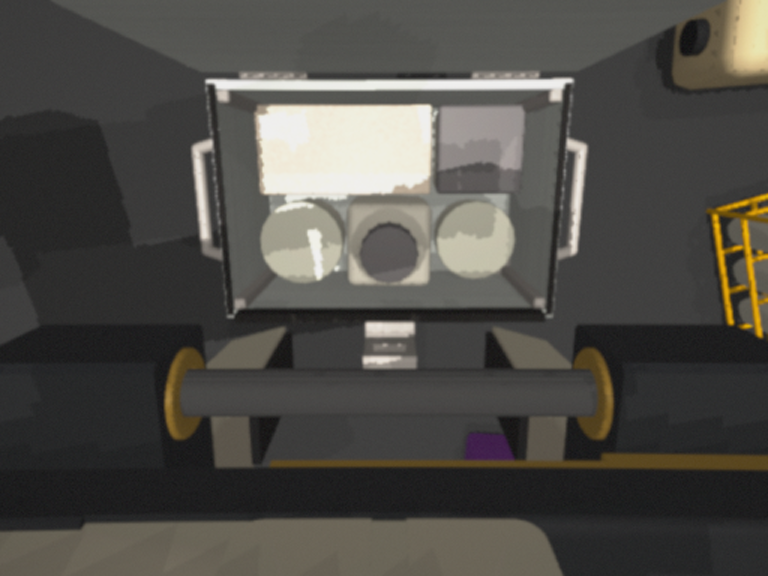

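The bottle stands square in the free place, with its cap at (388,250) between the discs at (302,240) and (475,240). Next I go behind the lid with closed fingers, at case x = -0.07.

```bash
cat >> h.py <<'E'
CA=-.2128;CR=np.array([[np.cos(CA),-np.sin(CA)],[np.sin(CA),np.cos(CA)]]);CC=np.array([.5135,.0893])
def W(cx,cy,z,yaw=1.358): 
    p=CC+CR@np.array([cx,cy]);return (round(p[0],4),round(p[1],4),z,yaw)
def toC(X): return np.r_[(np.array(X[:2])-CC)@CR,X[2]]
E
python3 - <<'E'
from h import *
rel([W(-.07,-.0345,.38),W(-.07,.13,.38),W(-.07,.13,.25),W(-.07,0,.25)])
im,d,cal=load('wrist')
print('bottle cap in case',toC(onplane(cal,250/1.5,388/1.5,.122)))
E
```

```text
t 10.4 pos [0.5092 0.0549 0.311 ] rot [ 3.128e+00 -3.000e-03  1.358e+00] F [ 2.1 -0.6  5.8] open 0.0647
(np.float64(0.4378), np.float64(0.0704), 0.38, 1.358) tx 0.0001 ty -0.0730 tz -0.0690 yaw 0.000
(np.float64(0.4725), np.float64(0.2312), 0.38, 1.358) tx 0.1646 ty -0.0731 tz -0.0690 yaw 0.000
(np.float64(0.4725), np.float64(0.2312), 0.25, 1.358) tx 0.1646 ty -0.0731 tz 0.0610 yaw 0.000
(np.float64(0.4451), np.float64(0.1041), 0.25, 1.358) tx 0.0345 ty -0.0730 tz 0.0610 yaw 0.000
bottle cap in case [ 0.00599874 -0.03282638  0.122     ]
```

Request:
apply_moves(plan=[{"tx":0,"ty":-0.02,"tz":-0.05,"yaw":0,"grip":-1},{"tx":0,"ty":-0.05,"tz":-0.1,"yaw":0,"grip":-1},{"tx":0.05,"ty":-0.07,"tz":-0.11,"yaw":0,"grip":-1},{"tx":0.11,"ty":-0.07,"tz":-0.11,"yaw":0,"grip":-1},{"tx":0.165,"ty":-0.07,"tz":-0.1,"yaw":0,"grip":-1},{"tx":0.17,"ty":-0.07,"tz":-0.045,"yaw":0,"grip":-1},{"tx":0.17,"ty":-0.07,"tz":0.01,"yaw":0,"grip":-1},{"tx":0.17,"ty":-0.07,"tz":0.05,"yaw":0,"grip":-1}])

```text
time: 11.4
tool_pos: [0.4732, 0.2359, 0.2478]
tool_rot: [-3.139, 0.001, 1.358]
contact_force: [1.2, -0.1, 0.4]
opening: 0.0002
```

```bash
python3 - <<'E'
from h import *
rel([W(-.07,.13,.25),W(-.07,0,.25)])
print(toC(robot.observe()['tool_pos']))
shot('scene','s8.png',crop=(120,280,200,360),scale=4)
E
```

```text
t 11.4 pos [0.4732 0.2359 0.2478] rot [-3.139e+00  1.000e-03  1.358e+00] F [ 1.2 -0.1  0.4] open 0.0002
(np.float64(0.4725), np.float64(0.2312), 0.25, 1.358) tx -0.0048 ty 0.0003 tz -0.0022 yaw 0.000
(np.float64(0.4451), np.float64(0.1041), 0.25, 1.358) tx -0.1348 ty 0.0003 tz -0.0022 yaw 0.000
[-0.07036117  0.13479804  0.24783693]
```

View pics/s8.png

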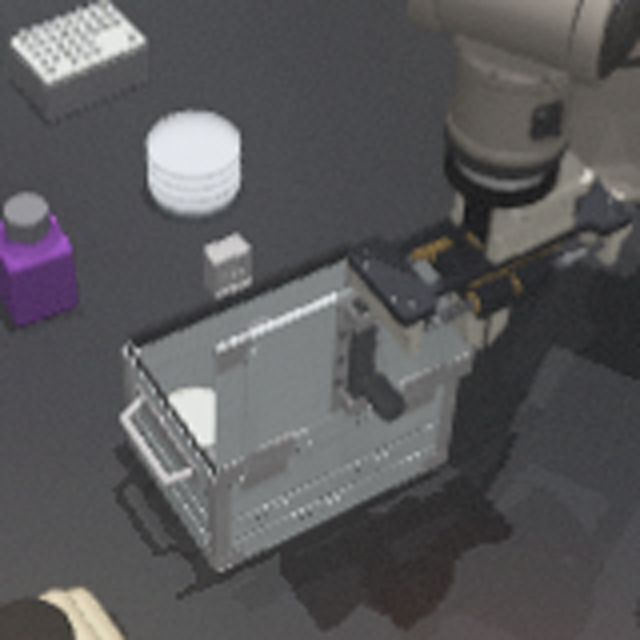

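The closed fingers are behind the lid (about (480,320)), clear of the bolt. I push towards -y.

Request:
apply_moves(plan=[{"tx":-0.025,"ty":0,"tz":0,"yaw":0,"grip":-1},{"tx":-0.04,"ty":0,"tz":0,"yaw":0,"grip":-1},{"tx":-0.055,"ty":0,"tz":0,"yaw":0,"grip":-1},{"tx":-0.07,"ty":0,"tz":0,"yaw":0,"grip":-1},{"tx":-0.085,"ty":0,"tz":0,"yaw":0,"grip":-1},{"tx":-0.1,"ty":0,"tz":0,"yaw":0,"grip":-1},{"tx":-0.115,"ty":0,"tz":0,"yaw":0,"grip":-1},{"tx":-0.13,"ty":0,"tz":0,"yaw":0,"grip":-1}])

```text
time: 12.45
tool_pos: [0.4464, 0.1076, 0.2508]
tool_rot: [3.141, 0.0, 1.358]
contact_force: [-0.2, 0.6, -0.1]
opening: 0.0003
```

```bash
python3 - <<'E'
from h import *
rel([])
shot('scene','s9.png',crop=(120,280,200,360),scale=4)
E
```

```text
t 12.45 pos [0.4464 0.1076 0.2508] rot [3.141 0.    1.358] F [-0.2  0.6 -0.1] open 0.0003
```

View pics/s9.png

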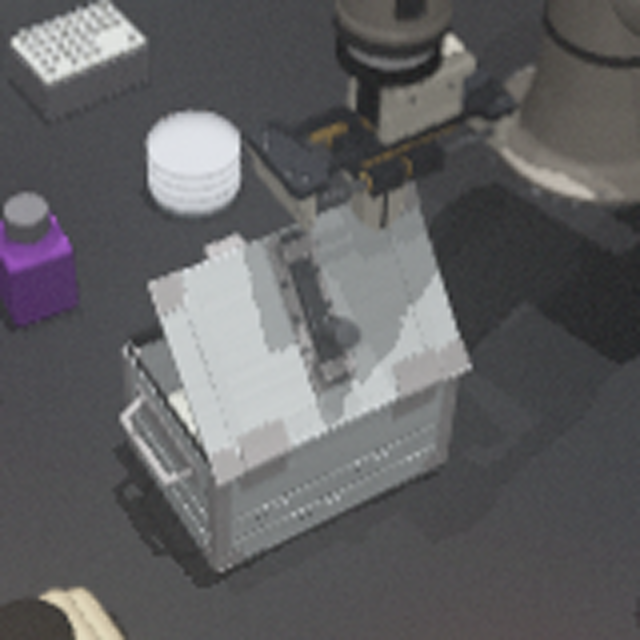

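The lid is sinking by itself. I rise and hover over where the knob will be.

Request:
apply_moves(plan=[{"tx":0,"ty":0,"tz":-0.05,"yaw":0,"grip":-0.5},{"tx":0,"ty":0,"tz":-0.09,"yaw":0,"grip":0},{"tx":0,"ty":0.035,"tz":-0.09,"yaw":0,"grip":0.2},{"tx":-0.005,"ty":0.07,"tz":-0.09,"yaw":0,"grip":0.2},{"tx":-0.03,"ty":0.07,"tz":-0.08,"yaw":0,"grip":0.2},{"tx":-0.05,"ty":0.07,"tz":-0.08,"yaw":0,"grip":0.2},{"tx":-0.05,"ty":0.07,"tz":-0.08,"yaw":0,"grip":0.2},{"tx":-0.05,"ty":0.07,"tz":-0.08,"yaw":0,"grip":0.2}])

```text
time: 13.5
tool_pos: [0.5046, 0.0454, 0.3309]
tool_rot: [3.141, -0.0, 1.358]
contact_force: [0.4, -0.1, -0.2]
opening: 0.0552
```

```bash
python3 - <<'E'
from h import *
rel([])
print(toC(robot.observe()['tool_pos']))
shot('scene','s10.png',crop=(120,280,200,360),scale=4)
im,d,cal=shot('wrist','w10.png',scale=1.5)
for q in robot.tip_of('bolt_knob','wrist')[:3]: print(q, toC(onplane(cal,*q['pixel'],.18)))
E
```

```text
t 13.5 pos [0.5046 0.0454 0.3309] rot [ 3.141 -0.     1.358] F [ 0.4 -0.1 -0.2] open 0.0552
[ 0.00055705 -0.04481796  0.33090426]
{'pixel': [109.2, 257.6], 'confidence': 0.6} [-5.76703422e-05  1.58609547e-02  1.80000000e-01]
```

View pics/s10.png

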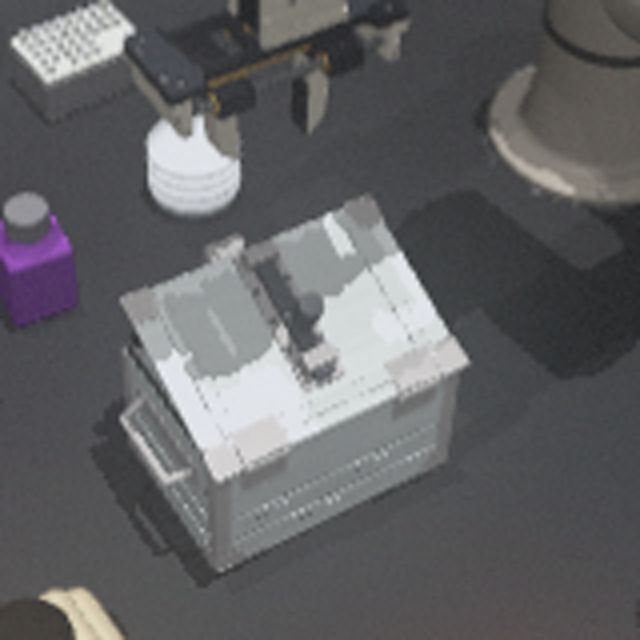

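View pics/w10.png

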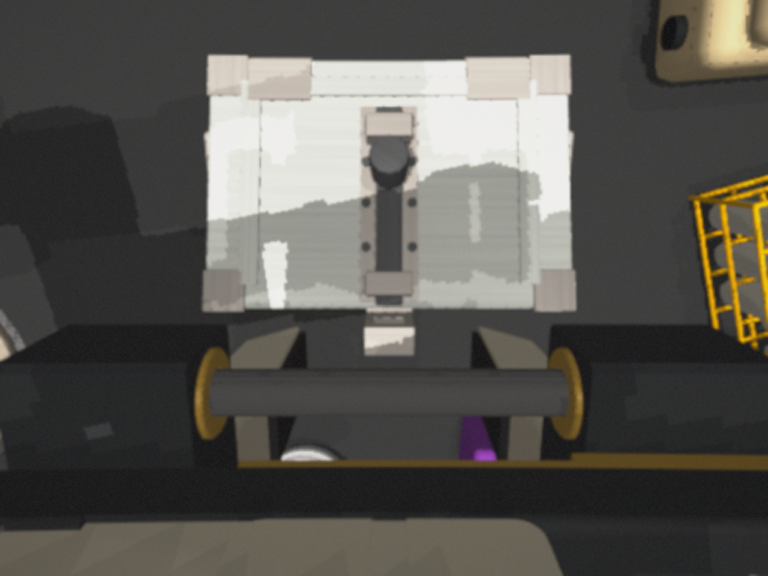

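The lid is nearly down, with the knob at (390,155) and a strap just behind it at (388,122). I wait, then measure again.

Request:
apply_moves(plan=[{"tx":0,"ty":0,"tz":0,"yaw":0,"grip":0.2},{"tx":0,"ty":0,"tz":0,"yaw":0,"grip":0.2},{"tx":0,"ty":0,"tz":0,"yaw":0,"grip":0.2},{"tx":0,"ty":0,"tz":0,"yaw":0,"grip":0.2},{"tx":0,"ty":0,"tz":0,"yaw":0,"grip":0.2},{"tx":0,"ty":0,"tz":0,"yaw":0,"grip":0.2},{"tx":0,"ty":0,"tz":0,"yaw":0,"grip":0.2},{"tx":0,"ty":0,"tz":0,"yaw":0,"grip":0.2}])

```text
time: 14.65
tool_pos: [0.5045, 0.0451, 0.3307]
tool_rot: [3.142, -0.0, 1.358]
contact_force: [0.1, 0.2, -0.3]
opening: 0.055
```

```bash
python3 - <<'E'
from h import *
rel([])
print(toC(robot.observe()['tool_pos']))
im,d,cal=shot('wrist','w11.png',scale=1.5)
for q in robot.tip_of('bolt_knob','wrist')[:3]: print(q, toC(onplane(cal,*q['pixel'],.18)))
P=cloud(cal,d)
Q=(P[...,:2]-CC)@CR;z=P[...,2]
m=(abs(Q[...,0])<.1)&(abs(Q[...,0])>.03)&(Q[...,1]>-.075)&(Q[...,1]<.05)&(z>.1)&(z<.25)
print('plate',m.sum(),np.polyfit(Q[m][:,1],z[m],1))
k=(abs(Q[...,0])<.015)&(Q[...,1]>-.06)&(Q[...,1]<.06)&(z>.185)&(z<.22);print('knob top',k.sum(),Q[k].mean(0) if k.any() else 0,np.median(z[k]), (Q[k].min(0)+Q[k].max(0))/2)
rr,cc=np.nonzero(k);print(rr.min()*1.5,rr.max()*1.5,cc.min()*1.5,cc.max()*1.5)
E
```

```text
t 14.65 pos [0.5045 0.0451 0.3307] rot [ 3.142 -0.     1.358] F [ 0.1  0.2 -0.3] open 0.055
[ 0.0005239  -0.04507792  0.33071568]
{'pixel': [125.8, 259.7], 'confidence': 0.76} [0.00187984 0.00069539 0.18      ]
plate 16906 [-0.03911684  0.14045951]
knob top 487 [0.00088916 0.00107594] 0.19592270612213256 [0.00123834 0.00084621]
171.0 208.5 370.5 406.5
```

View pics/w11.png

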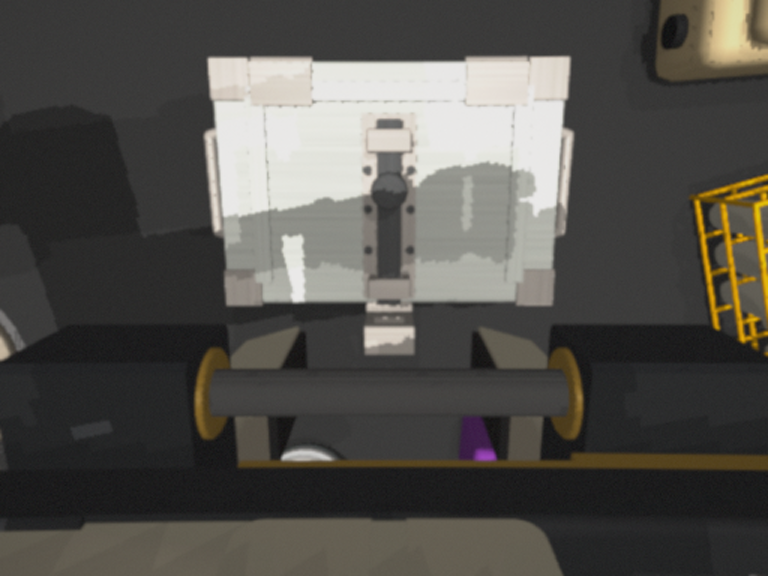

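The lid rests on its seal at about 0.04 rad. The knob top is at (388,190), which is case (0.001, 0.001), z 0.196. I descend astride the knob, staying above the straps.

Request:
apply_moves(plan=[{"tx":0.03,"ty":0.0005,"tz":0.02,"yaw":0,"grip":0.2},{"tx":0.0455,"ty":0.0005,"tz":0.06,"yaw":0,"grip":0.2},{"tx":0.0455,"ty":0.0005,"tz":0.1,"yaw":0,"grip":0.2},{"tx":0.0455,"ty":0.0005,"tz":0.13,"yaw":0,"grip":0.2},{"tx":0.0455,"ty":0.0005,"tz":0.155,"yaw":0,"grip":0.2},{"tx":0.0455,"ty":0.0005,"tz":0.1635,"yaw":0,"grip":0.2},{"tx":0.0455,"ty":0.0005,"tz":0.1635,"yaw":0,"grip":0.2}])

```text
time: 15.62
tool_pos: [0.5147, 0.0895, 0.1673]
tool_rot: [-3.141, -0.0, 1.358]
contact_force: [0.7, -0.4, 0.5]
opening: 0.0549
```

```bash
python3 - <<'E'
from h import *
rel([])
print(toC(robot.observe()['tool_pos']))
shot('wrist','w12.png',scale=1.5)
shot('scene','s12.png',crop=(120,280,200,360),scale=4)
E
```

```text
t 15.62 pos [0.5147 0.0895 0.1673] rot [-3.141 -0.     1.358] F [ 0.7 -0.4  0.5] open 0.0549
[0.00112901 0.00041878 0.16730537]
```

View pics/w12.png

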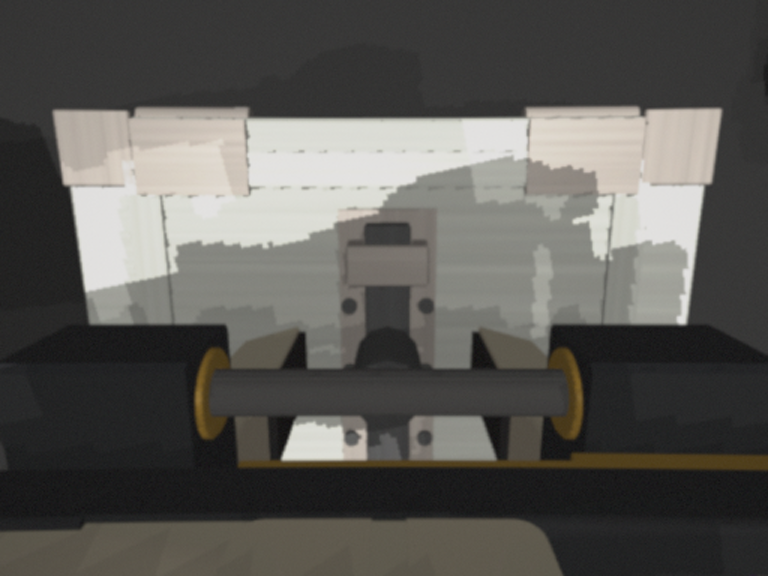

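View pics/s12.png

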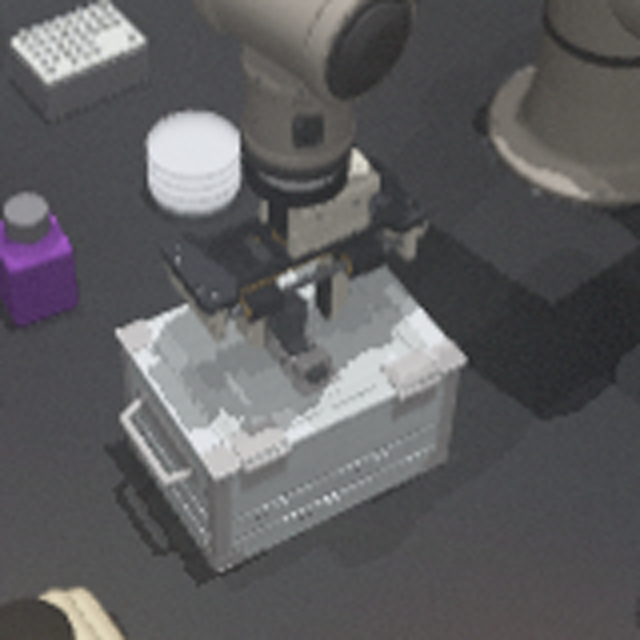

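The fingers straddle the knob at (388,385). I grip it at 60 N.

Request:
apply_moves(force=60, plan=[{"tx":0,"ty":0,"tz":0,"yaw":0,"grip":-1},{"tx":0,"ty":0,"tz":0,"yaw":0,"grip":-1},{"tx":0,"ty":0,"tz":0,"yaw":0,"grip":-1},{"tx":0,"ty":0,"tz":0,"yaw":0,"grip":-1},{"tx":0,"ty":0,"tz":0,"yaw":0,"grip":-1},{"tx":0,"ty":0,"tz":0,"yaw":0,"grip":-1},{"tx":0,"ty":0,"tz":0,"yaw":0,"grip":-1}])

```text
time: 16.6
tool_pos: [0.5144, 0.0895, 0.1672]
tool_rot: [-3.141, -0.0, 1.358]
contact_force: [-2.1, 0.5, 2.3]
opening: 0.0209
```

Request:
apply_moves(plan=[{"tx":0,"ty":0,"tz":0.002,"yaw":0,"grip":-1},{"tx":0,"ty":0,"tz":0.004,"yaw":0,"grip":-1},{"tx":0,"ty":0,"tz":0.005,"yaw":0,"grip":-1},{"tx":0,"ty":0,"tz":0.005,"yaw":0,"grip":-1}])

```text
time: 17.1
tool_pos: [0.5144, 0.0889, 0.1644]
tool_rot: [3.14, 0.001, 1.358]
contact_force: [-9.6, -3.9, 19.2]
opening: 0.0209
```

Request:
apply_moves(plan=[{"tx":-0.006,"ty":0,"tz":0,"yaw":0,"grip":-1},{"tx":-0.012,"ty":0,"tz":0,"yaw":0,"grip":-1},{"tx":-0.018,"ty":0,"tz":0,"yaw":0,"grip":-1},{"tx":-0.018,"ty":0,"tz":0,"yaw":0,"grip":-1}])

```text
time: 17.6
tool_pos: [0.511, 0.0727, 0.1641]
tool_rot: [3.14, -0.003, 1.357]
contact_force: [-6.3, 2.4, 16.3]
opening: 0.0209
```

Request:
apply_moves(plan=[{"tx":-0.006,"ty":0,"tz":0,"yaw":0,"grip":-1},{"tx":-0.012,"ty":0,"tz":0,"yaw":0,"grip":-1},{"tx":-0.018,"ty":0,"tz":0,"yaw":0,"grip":-1},{"tx":-0.023,"ty":0,"tz":0,"yaw":0,"grip":-1},{"tx":-0.023,"ty":0,"tz":0,"yaw":0,"grip":-1}])

```text
time: 18.23
tool_pos: [0.5061, 0.0502, 0.1637]
tool_rot: [3.14, -0.002, 1.357]
contact_force: [-5.7, 3.7, 13.3]
opening: 0.0205
```

```bash
python3 - <<'E'
from h import *
rel([]);print(toC(robot.observe()['tool_pos']))
E
```

```text
t 18.23 pos [0.5061 0.0502 0.1637] rot [ 3.140e+00 -2.000e-03  1.357e+00] F [-5.7  3.7 13.3] open 0.0205
[ 0.00103902 -0.0398095   0.16370486]
```

Request:
apply_moves(plan=[{"tx":-0.001,"ty":0,"tz":0,"yaw":0,"grip":-1},{"tx":-0.002,"ty":0,"tz":0,"yaw":0,"grip":-1},{"tx":-0.003,"ty":0,"tz":0,"yaw":0,"grip":-1},{"tx":-0.003,"ty":0,"tz":0,"yaw":0,"grip":-1}])

```text
time: 18.73
tool_pos: [0.5055, 0.0477, 0.1637]
tool_rot: [3.14, -0.003, 1.357]
contact_force: [-4.4, 5.1, 13.2]
opening: 0.0209
```

Request:
apply_moves(plan=[{"tx":-0.001,"ty":0,"tz":0,"yaw":0,"grip":-1},{"tx":-0.002,"ty":0,"tz":0,"yaw":0,"grip":-1},{"tx":-0.003,"ty":0,"tz":0,"yaw":0,"grip":-1},{"tx":-0.003,"ty":0,"tz":0,"yaw":0,"grip":-1}])

```text
time: 19.23
tool_pos: [0.5054, 0.047, 0.1638]
tool_rot: [3.14, -0.007, 1.357]
contact_force: [-3.0, 14.0, 12.1]
opening: 0.0209
```

The stop is felt: 14 N and no more travel. I relax, open and rise.

Request:
apply_moves(plan=[{"tx":0.0015,"ty":0,"tz":-0.001,"yaw":0,"grip":-1},{"tx":0.0015,"ty":0,"tz":-0.001,"yaw":0,"grip":0.2},{"tx":0.0015,"ty":0,"tz":-0.001,"yaw":0,"grip":0.2},{"tx":0.0015,"ty":0,"tz":-0.001,"yaw":0,"grip":0.2},{"tx":0.0015,"ty":0,"tz":-0.001,"yaw":0,"grip":0.2},{"tx":0.0015,"ty":0,"tz":-0.03,"yaw":0,"grip":0.2},{"tx":0.0015,"ty":0,"tz":-0.08,"yaw":0,"grip":0.2},{"tx":-0.02,"ty":0,"tz":-0.14,"yaw":0,"grip":0.2}])

```text
time: 20.23
tool_pos: [0.5001, 0.0248, 0.3018]
tool_rot: [-3.14, -0.0, 1.359]
contact_force: [1.4, -1.0, 0.3]
opening: 0.0553
```

Request:
apply_moves(plan=[{"tx":-0.03,"ty":0,"tz":-0.03,"yaw":0,"grip":0.2},{"tx":-0.03,"ty":0,"tz":-0.03,"yaw":0,"grip":0.2},{"tx":-0.03,"ty":0,"tz":-0.03,"yaw":0,"grip":0.2}])

```text
time: 20.6
tool_pos: [0.4938, -0.0046, 0.3299]
tool_rot: [-3.14, -0.0, 1.357]
contact_force: [-0.6, 0.2, -0.4]
opening: 0.0548
```

```bash
python3 - <<'E'
from h import *
rel([])
im,d,cal=shot('wrist','w13.png',scale=1.5)
P=cloud(cal,d)
Q=(P[...,:2]-CC)@CR;z=P[...,2]
m=(abs(Q[...,0])<.1)&(abs(Q[...,0])>.03)&(Q[...,1]>-.075)&(Q[...,1]<.05)&(z>.1)&(z<.25)
print('plate',m.sum(),np.polyfit(Q[m][:,1],z[m],1))
k=(abs(Q[...,0])<.015)&(Q[...,1]>-.07)&(Q[...,1]<.06)&(z>.183)&(z<.22);print('knob top',k.sum(),Q[k].mean(0),np.median(z[k]), (Q[k].min(0)+Q[k].max(0))/2)
shot('scene','s13.png',crop=(120,280,200,360),scale=4)
E
```

```text
t 20.6 pos [ 0.4938 -0.0046  0.3299] rot [-3.14  -0.     1.357] F [-0.6  0.2 -0.4] open 0.0548
plate 18786 [-0.01021246  0.13783487]
knob top 497 [ 0.00066682 -0.04216771] 0.19373034216361143 [ 0.00076736 -0.0422105 ]
```

View pics/w13.png

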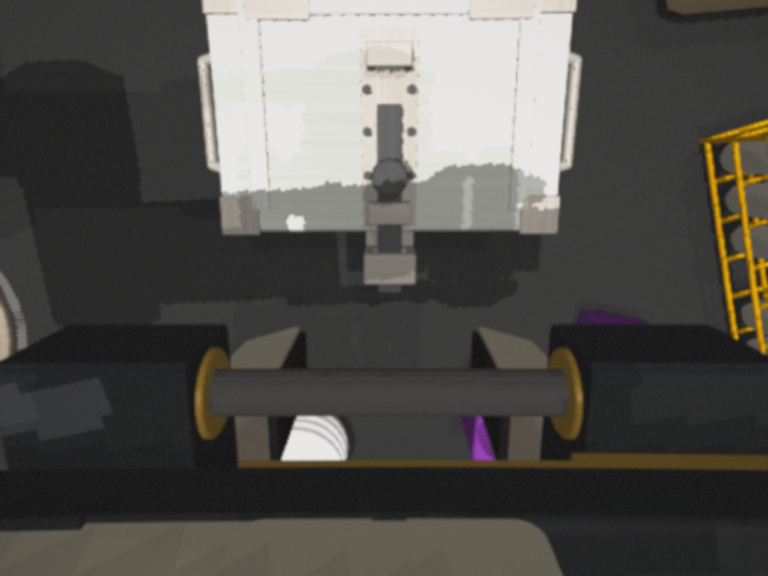

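View pics/s13.png

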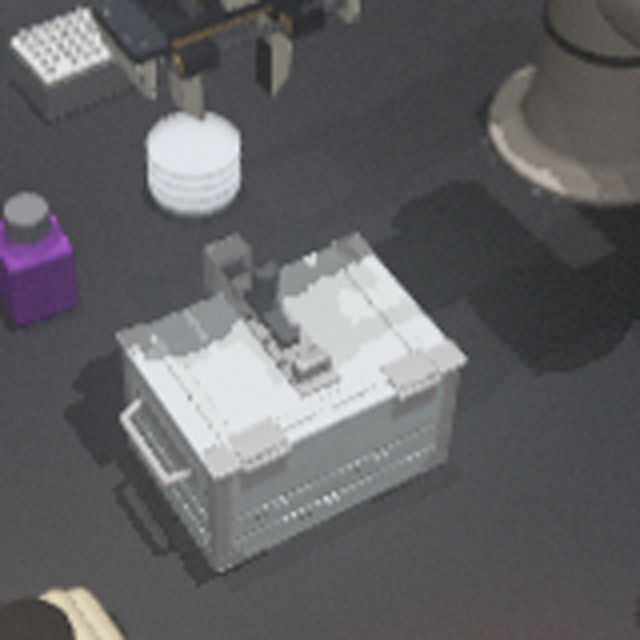

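The bolt passes through the keeper and its tip shows beyond it at (390,288). The knob has moved 43 mm, the lid slope is about 0.010 rad, and the gripper is clear. I hand the job in.

```bash
python3 -c "
from cell import robot
print(robot.hand_in())"
```

```text
the job is handed in; nothing more can be done
None
```

The square white bottle is in the case's free place, the lid is shut and bolted, and the job is handed in after about 21 s of the 66 s allowed.

**Bottle:** I gripped it by the cap and set it down until the floor pushed back with 13 N. The wrist picture after release showed it upright, midway between the two discs. My world-frame estimates of the case differed by 2–6 mm along its x, still within the 14 mm allowed. I did not look at the bottle again after the lid closed.

**Lid and bolt:** I pushed the lid over from behind and it sank onto its seal. I then gripped the knob, pressed down with 13–19 N, and slid the bolt until it stopped against 14 N.

**Last checks, after letting go:**
- The knob had moved about 43 mm. That is slightly more than the 42 mm the bolt can travel, so it includes a little measurement error.
- The bolt's tip shows on the far side of the keeper.
- The lid measured about 0.010 rad, against the 0.02 allowed.
- The wrist force was near zero with the gripper clear above.

I touched none of the other things on the bench, but I did not measure their positions again at the end.

**Refused call:** one move call was refused early on for missing grip values. I repeated it with them, and nothing moved in between.

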